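# Set the code wheels of the closet keepsake box

## Task

Set the opening code on the clear keepsake box: turn the thumbwheel with the orange handle until its handle stands in line with the blue bands, and the one with the white handle until its handle stands in line with the green bands. Then let go of both.

Things in the scene. Friction and masses are not known exactly. Their poses are not given: they have to be found in the camera images.
- orange_wheel (a joint): angle (rad) of the wheel with the orange handle: 0 = handle upright at the yellow bands, -0.5 = at the green bands (leaning toward the robot), +0.5 = at the blue bands (leaning away); stops at +-0.9. No spring or clicks: friction (2 N at the handle) keeps it where it is left. Which wheel is the left one varies.
- orange_grip (a point): centre of the orange handle: a level round bar, 16 mm diameter, 30 mm long, on a 4 mm thick, 22 mm wide stem out of a dark ribbed wheel (radius 32 mm, width 30 mm). The point turns with the wheel, 60 mm from its level axle, which is 117 mm above the table. Axes: y along bar and axle, z outward along the stem, x the way the handle moves as the joint grows (away from the robot, within 25 degrees).
- white_wheel (a joint): angle (rad) of the wheel with the white handle: 0 = handle upright at the yellow bands, -0.5 = at the green bands (leaning toward the robot), +0.5 = at the blue bands (leaning away); stops at +-0.9. No spring or clicks: friction (2 N at the handle) keeps it where it is left. Wheels are 72 mm apart, middle to middle.
- white_grip (a point): centre of the white handle; sizes and axes as for the orange one. Each wheel runs between two fixed black discs (radius 38, inner faces 18 from its middle, mm) with green, yellow, blue bands on their rims. Their grey housings (86 x 62 mm each, top 107 mm above the table) sit side by side on a clear box (170 x 200, lid at 77 mm) on a wooden riser (220 x 280); all of these are fixed.

How it is judged:
At the end, for the whole second after the job is handed in: The orange handle's wheel is within 0.2 rad (11 degrees) of its blue bands (joint 0.5), the white handle's wheel within 0.2 rad of its green bands (joint -0.5), and both wheels are at rest (value of joint orange_wheel between 0.3 and 0.7 rad and value of joint white_wheel between -0.7 and -0.3 rad and velocity of joint orange_wheel between -0.05 and 0.05 rad/s and velocity of joint white_wheel between -0.05 and 0.05 rad/s); the robot touches nothing.
It also fails if it takes over 38 s, if anything falls off the work surface, if the arm or the gripper's body presses on something with over 40 N, if the wrist force passes 120 N, or if a joint passes its speed limit or range.

## Robot

A 6-joint arm with a two-finger parallel gripper is mounted at the origin on the work surface. World frame = base frame: x ahead of the robot, y to its left, z up, the work surface at z = 0. Lengths are in m, angles in rad, forces in N, time in s.
With the tool pointing down it reaches from about 0.225 to 0.725 m from the base axis. Payload 3.1 kg.
Tool frame: the origin (TCP) lies at the very end of the fingers, on their centre line; the grasp point (between the pads) lies 19 mm behind it (manip.grip_depth is the distance from the TCP to the grasp point, in m); y points along the fingers, x is the direction in which the jaws open and shut, and the axes are right-handed (so a half turn about y gives the same grasp; the last joint's range is limited). The gripper opens to 85 mm and grips with 20 to 120 N. Pads are 22 mm wide; open, the fingers measure 114 mm over their backs; the gripper's body (76 mm by 85 mm) begins 54 mm behind the grasp point. The pads swing forward as they close: fully open they stand 13 mm farther back than shut.
Start: joints at [-0.128, 0.048, 0.099, 1.622, 0, 1.443], TCP at [0.525, -0, 0.231] pointing down, gripper open.
Joint ranges: [-2.91, 2.91], [-0.99, 1.94], [-1.21, 1.42], [-2.12, 2.29], [-1.49, 1.47], [-3.14, 3.14]. Speed limits (rad/s): [2.79, 2.79, 3.14, 3.14, 3.14, 3.14].

## Interface

Orientations are given as [roll, pitch, yaw] about the fixed x, y, z axes, in that order (R = Rz(yaw) Ry(pitch) Rx(roll)).
In Python, from rig import manip gives the robot as it stands. The module is installed in compiled form; this text tells all that it offers. Calls block until the motion is done:
- manip.reach(position, orientation): joint-space move of the TCP to a pose.
- manip.line_to(position, rot=None, max_speed=0.15, guard=None): straight line of the TCP; rot=None keeps the orientation; max_speed is the mean speed in m/s. With guard (N) it stops when the force on the tool has changed by that much, and returns True; else False.
- manip.set_joints(angles): joint-space move.
- manip.command_gripper(opening, effort=None): finger opening in m; effort is the grip in N (None keeps the last); returns when the fingers have stopped.
- manip.wait(seconds).
- manip.inverse_kinematics(position, orientation): joint angles nearest the present ones, or None.
- manip.read_state(): the state.
- manip.get_image(name): name is "scene" or "side" or "wrist"; returns (picture, depth): 480x640x3 uint8, blue, green, red; 480x640 float32, m along the optical axis (not along the pixel's ray), 0 where there is no reading.
- manip.camera_info(name): a dict with "camera_matrix" (3x3 intrinsics, pixels), "R" (3x3) and "t" (3): a world point X has camera coordinates R X + t. Camera axes: x right, y down, z forward; pixel columns grow to the right and rows downward; lengths in m; the calibration is good to about 2 mm. A picture is of the moment at which its call begins: read the wrist's pose just before it. camera_info takes no time and is no camera call; for the wrist camera it gives the pose at the moment of the call.
A pose or a line that the arm cannot do raises manip.PlanningError and nothing moves.
- manip.sign_off(): hands the job in, once; it reports no verdict.
The state is a dict: "clock": time; "q": joint angles; "dq": joint speeds; "joint_torque": joint torques, N m; "ee_pos": TCP position; "orientation": TCP orientation; "wrist_force": force on the tool from outside, world axes, zero at the start; "torque": the same for the moment, N m; "finger_gap": finger opening in m.
Only numpy, scipy, OpenCV 4.12 (cv2) and the standard library are available. Lean on these libraries where they do the work, as an engineer would, in place of code of your own. Each camera call takes 0.05 s, during which the arm holds its last target.

## Working session

There is one attempt and no reset: what is moved stays moved. The work goes in short steps, each a Python script; the robot and the scene stay as the last script left them, time stands still between calls to the robot, and variables do not carry over. Pictures are saved under pics/ and viewed, and the job is handed in when it is done.

```bash
mkdir -p pics; python3 - <<'E'
from rig import manip
import cv2,numpy as np
for n in ["scene","side","wrist"]:
    c=manip.camera_info(n); im,d=manip.get_image(n)
    cv2.imwrite(f"pics/{n}0.png",im); np.savez(f"{n}0.npz",im=im,d=d,K=c["camera_matrix"],R=c["R"],t=c["t"])
    print(n,np.round(c["camera_matrix"],1).tolist(),np.round(-np.array(c["R"]).T@c["t"],3))
s=manip.read_state();print(s["clock"],s["ee_pos"],s["orientation"],s["finger_gap"])
E
```

```text
scene [[587.0, 0.0, 333.2], [0.0, 587.0, 239.9], [0.0, 0.0, 1.0]] [ 0.844 -0.42   0.552]
side [[535.7, 0.0, 316.4], [0.0, 535.7, 240.3], [0.0, 0.0, 1.0]] [ 0.352 -0.383  0.624]
wrist [[369.0, 0.0, 324.7], [0.0, 369.0, 236.0], [0.0, 0.0, 1.0]] [0.525 0.08  0.372]
0.15 [5.24510840e-01 6.32609822e-05 2.30337886e-01] [-1.57053693e+00  1.87697082e-03  3.95181654e-05] 0.08567690606566615
```

View pics/scene0.png

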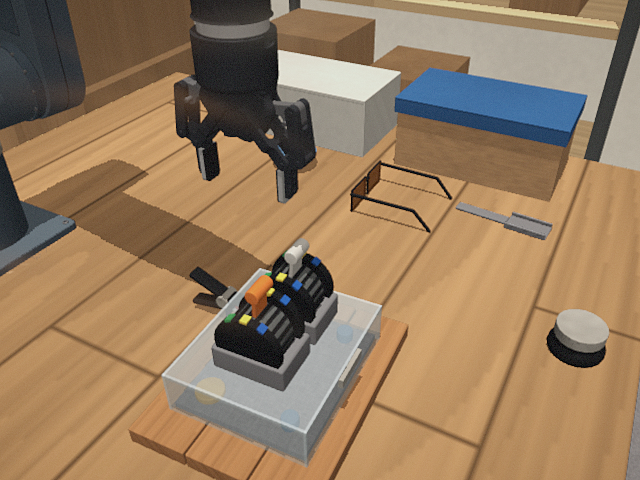

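View pics/side0.png

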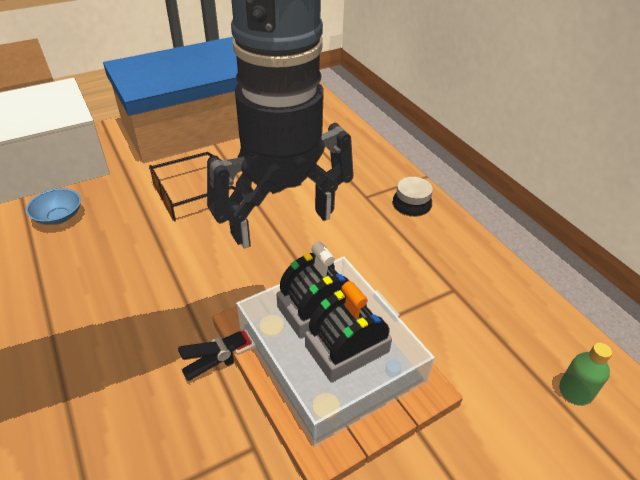

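View pics/wrist0.png

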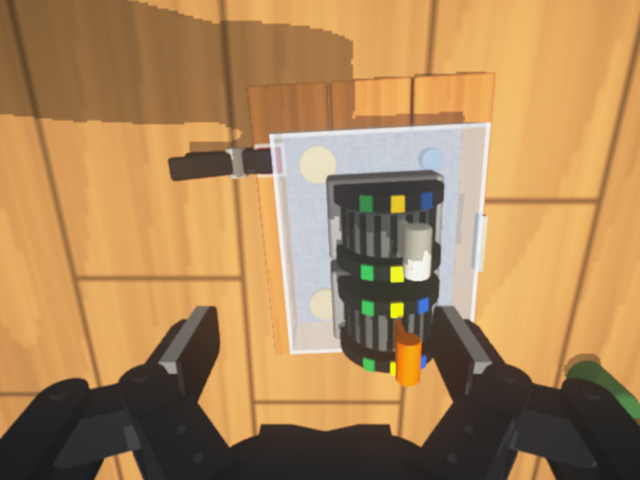

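The wrist view shows the white handle at about (417,250) and the orange one at about (408,358). Both sit slightly to the blue (right, away) side of yellow. Next I'll enlarge the crops.

```bash
python3 - <<'E'
import cv2,numpy as np
def crop(n,x,y,w,h,f):
    im=np.load(f"{n}0.npz")["im"][y:y+h,x:x+w]; return cv2.resize(im,None,fx=f,fy=f,interpolation=cv2.INTER_CUBIC)
cv2.imwrite("pics/c_scene.png",crop("scene",200,225,150,140,4))
cv2.imwrite("pics/c_side.png",crop("side",260,230,140,140,4))
cv2.imwrite("pics/c_wrist.png",crop("wrist",310,160,160,240,2.5))
for n in ["scene","side","wrist"]:
    z=np.load(f"{n}0.npz");hsv=cv2.cvtColor(z["im"],cv2.COLOR_BGR2HSV);d=z["d"];K,R,t=z["K"],z["R"],z["t"]
    v,u=np.mgrid[:480,:640]
    P=(np.stack([(u-K[0,2])/K[0,0]*d,(v-K[1,2])/K[1,1]*d,d],-1)-t)@R
    H,S,V=cv2.split(hsv)
    ms={"o":(H>5)&(H<16)&(S>200)&(V>120),"w":(S<40)&(V>110),"g":(H>50)&(H<80)&(S>150),"y":(H>24)&(H<35)&(S>150),"b":(H>100)&(H<125)&(S>150)}
    for k,m in ms.items():
        m=m&(d>0)&(P[...,2]>.1)&(P[...,2]<.2)&(P[...,0]>.3)&(P[...,0]<.75)&(abs(P[...,1])<.25)
        nn,l,st,c=cv2.connectedComponentsWithStats(m.astype(np.uint8))
        for i in range(1,nn):
            if st[i,4]>=12:
                p=P[l==i]; print(n,k,st[i,4],c[i].round(1),"med",np.median(p,0).round(4),"min",p.min(0).round(3),"max",p.max(0).round(3))
E
```

```text
scene w 475 [295.6 254.9] med [ 0.5774 -0.0007  0.1809] min [ 0.547 -0.011  0.142] max [0.585 0.031 0.187]
scene w 15 [302.5 276.9] med [0.5839 0.0031 0.1468] min [ 0.583 -0.003  0.146] max [0.585 0.01  0.148]
scene w 314 [322.4 309.5] med [0.6079 0.0054 0.1081] min [ 0.599 -0.024  0.1  ] max [0.613 0.037 0.111]
scene w 52 [268.2 315.2] med [ 0.5849 -0.0664  0.1477] min [ 0.583 -0.079  0.147] max [ 0.587 -0.053  0.149]
scene w 632 [272.2 354.6] med [ 0.6082 -0.0847  0.1079] min [ 0.532 -0.099  0.105] max [ 0.617 -0.035  0.111]
scene y 29 [281.2 276.3] med [ 0.5702 -0.0172  0.1573] min [ 0.56  -0.023  0.15 ] max [ 0.575 -0.005  0.16 ]
scene y 13 [269.8 291.5] med [ 0.5734 -0.0441  0.1574] min [ 0.571 -0.057  0.156] max [ 0.583 -0.04   0.176]
scene b 60 [315.2 261.6] med [0.5864 0.0269 0.1525] min [0.581 0.024 0.148] max [0.591 0.033 0.156]
scene b 75 [296.3 285.3] med [ 0.589  -0.0183  0.1527] min [ 0.584 -0.023  0.148] max [ 0.593 -0.011  0.156]
scene b 82 [284.8 299.5] med [ 0.59   -0.0434  0.1527] min [ 0.576 -0.048  0.138] max [ 0.595 -0.022  0.156]
scene b 81 [261.6 328.6] med [ 
[... 3792 characters left out ...]
56 ] min [0.565 0.024 0.154] max [0.572 0.033 0.157]
wrist y 218 [396.1 274.2] med [ 0.5708 -0.0171  0.1556] min [ 0.566 -0.038  0.121] max [ 0.583 -0.006  0.176]
wrist y 209 [396.2 309.2] med [ 0.572  -0.0425  0.1557] min [ 0.568 -0.053  0.148] max [ 0.577 -0.037  0.158]
wrist y 76 [392.4 367.7] med [ 0.5716 -0.0869  0.1561] min [ 0.569 -0.094  0.154] max [ 0.574 -0.067  0.178]
wrist b 27 [424.7 203.9] med [0.5858 0.0279 0.1519] min [0.585 0.026 0.15 ] max [0.588 0.03  0.153]
wrist b 127 [422.7 305.4] med [ 0.5907 -0.0421  0.1509] min [ 0.587 -0.053  0.138] max [ 0.598 -0.037  0.154]
wrist b 38 [423.4 360.6] med [ 0.5952 -0.0868  0.15  ] min [ 0.594 -0.091  0.149] max [ 0.597 -0.083  0.151]
```

```bash
sleep 1
```

```text
(no output)
```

View pics/c_scene.png

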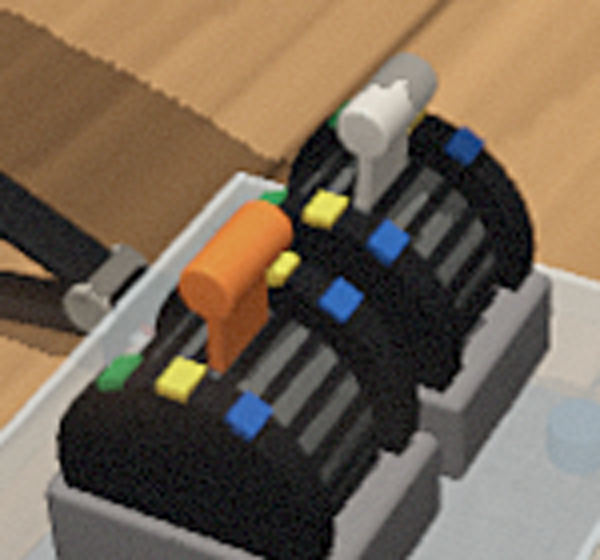

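View pics/c_side.png

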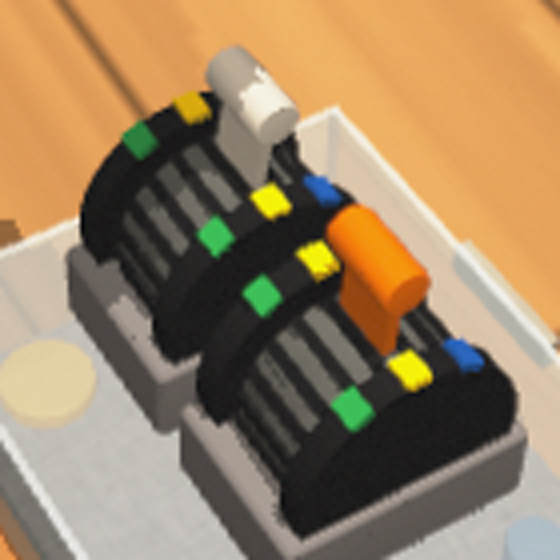

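View pics/c_wrist.png

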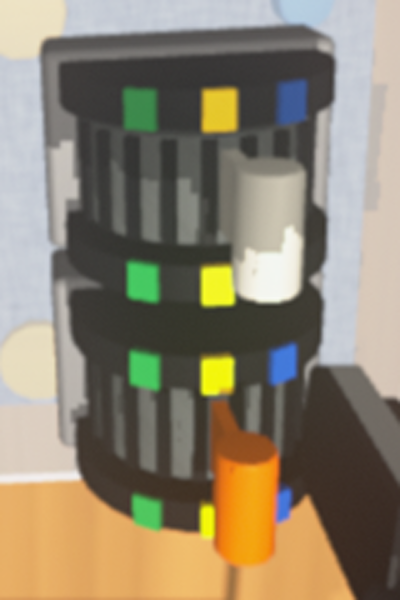

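Positions from depth in three views:

| Item | Measurement |
|---|---|
| Axle line | yaw ≈ 0.048 |
| White axle centre | ≈ (0.5697, 0.006) |
| Orange axle centre | ≈ (0.573, -0.066), 72 mm apart ✓ |
| Band tops | z ≈ 0.156 (117 + 38 mm ✓) |
| Bar tops | z ≈ 0.185 (117 + 60 + 8 mm ✓) |

The angles are about +0.1 for white and +0.05 for orange. I'll straddle each bar with the jaws half open and push it with a pad. White goes first.

```bash
cat > h.py <<'E'
from rig import manip
import cv2,numpy as np
YAW=0.048; ex=np.array([np.cos(YAW),np.sin(YAW),0]); ORI=[-np.pi/2,0,YAW]
AX={"w":np.array([.5697,.006,0]),"o":np.array([.573,-.066,0])}
def pt(k,s,z): return AX[k]+ex*s+np.array([0,0,z])
def st(m=""):
    s=manip.read_state(); print(m,"t",round(s["clock"],2),"p",np.round(s["ee_pos"],4),"F",np.round(s["wrist_force"],1),"gap",round(s["finger_gap"],4))
def cloud(n,k):
    c=manip.camera_info(n); im,d=manip.get_image(n); K,R,t=[np.array(c[a]) for a in("camera_matrix","R","t")]
    cv2.imwrite(f"pics/{n}_{k}.png",im)
    v,u=np.mgrid[:480,:640]
    P=(np.stack([(u-K[0,2])/K[0,0]*d,(v-K[1,2])/K[1,1]*d,d],-1)-t)@R; P[d==0]=9
    return im,P
def bar_report(n,tag):
    im,P=cloud(n,tag); ey=np.array([-np.sin(YAW),np.cos(YAW),0])
    for k in AX:
        Q=P-AX[k]; s=Q@ex; l=Q@ey; r=np.hypot(s,P[...,2]-.117)
        m=(abs(l)<.014)&(r>.053)&(r<.072)&(P[...,2]>.13)
        if m.sum()<15: print(n,k,"few",m.sum()); continue
        a=np.arctan2(s[m],P[...,2][m]-.117); print(n,tag,k,m.sum(),"angle med",np.median(a).round(3),"5/95",np.percentile(a,[5,95]).round(3),"rmax",np.percentile(r[m],98).round(4))
E
python3 - <<'E'
from h import *
manip.command_gripper(.034); st("g")
manip.reach(pt("w",.007,.215),ORI); st("above")
for n in("scene","side","wrist"): bar_report(n,"a")
E
```

```text
g t 0.7 p [ 0.525  -0.      0.2314] F [-0.2  0.3  0.7] gap 0.0337
above t 1.03 p [0.5767 0.0065 0.2136] F [-0.8 -0.   0.4] gap 0.0338
scene a w 287 angle med 0.155 5/95 [0.031 0.231] rmax 0.0701
scene a o 363 angle med 0.108 5/95 [-0.016  0.175] rmax 0.0701
side a w 253 angle med 0.033 5/95 [-0.03   0.157] rmax 0.0681
side a o 310 angle med -0.018 5/95 [-0.089  0.106] rmax 0.0683
wrist a w 1455 angle med 0.107 5/95 [-0.001  0.22 ] rmax 0.068
wrist a o 1052 angle med 0.059 5/95 [-0.051  0.174] rmax 0.068
```

View pics/side_a.png

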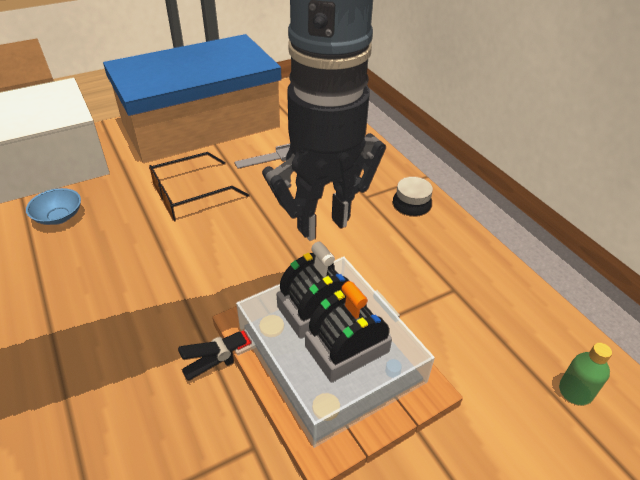

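View pics/wrist_a.png

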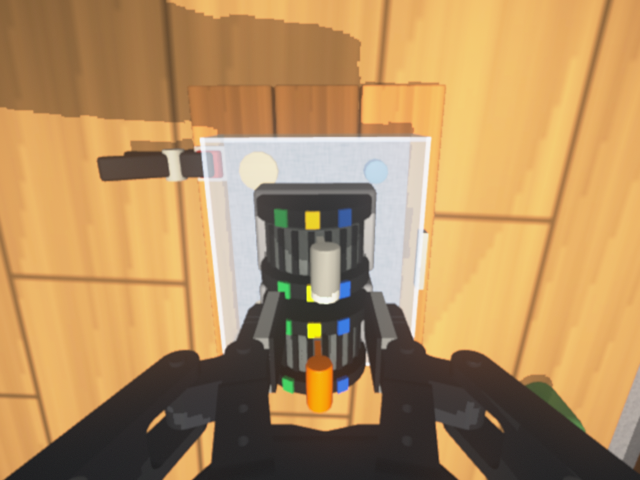

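In the side view (about (325,235)) and the wrist view, the jaws are centred over the white bar, with the bar at (325,265) between the pads at x≈268 and 382. The angles agree at white ≈ 0.11 and orange ≈ 0.06. Lowering and pushing now.

```bash
cat >> h.py <<'E'
def push(k,tgt,a0):
    sg=np.sign(tgt); 
    print("desc guard",manip.line_to(pt(k,.06*np.sin(a0),.166),max_speed=.08,guard=8)); st("down")
    c=manip.read_state()["finger_gap"]/2-.008
    f=lambda a: pt(k,.06*np.sin(a)+sg*c,.117+.06*np.cos(a)-.0105)
    for a in np.linspace(a0,tgt,4):
        g=manip.line_to(f(a),max_speed=.06,guard=25); st(f"a={a:.2f} guard {g}")
        if g: return
E
python3 - <<'E'
from h import *
push("w",-.5,.107)
for n in("scene","side"): bar_report(n,"b")
E
```

```text
desc guard False
down t 1.95 p [0.5762 0.0063 0.1662] F [ 1.4  0.4 -0.1] gap 0.0341
a=0.11 guard False t 2.25 p [0.5673 0.0058 0.167 ] F [ 0.3 -0.2  0.9] gap 0.0339
a=-0.10 guard False t 2.6 p [0.5549 0.0053 0.1666] F [1.3 0.3 0.5] gap 0.0339
a=-0.30 guard False t 2.95 p [0.5423 0.0048 0.1634] F [-1.   0.4 -0.5] gap 0.0338
a=-0.50 guard False t 3.3 p [0.5312 0.0042 0.1587] F [ 0.4 -0.9 -0.4] gap 0.0338
scene b w 391 angle med -0.255 5/95 [-0.526 -0.12 ] rmax 0.0717
scene b o 367 angle med 0.107 5/95 [-0.014  0.176] rmax 0.07
side b w 445 angle med -0.436 5/95 [-0.624 -0.176] rmax 0.0715
side b o 318 angle med -0.019 5/95 [-0.09  0.11] rmax 0.0684
```

View pics/side_b.png

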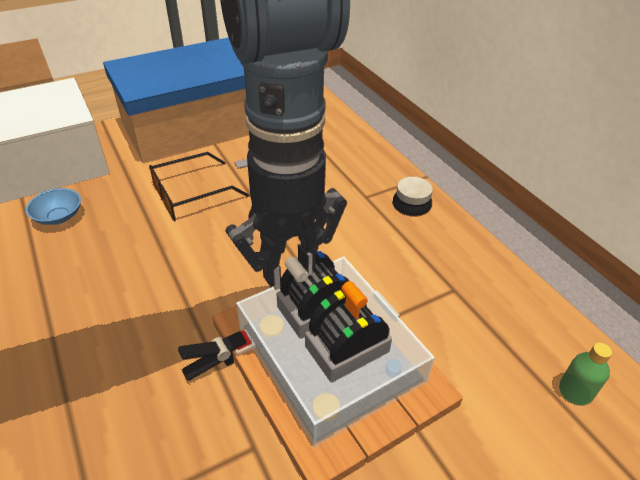

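The white bar, at about (297,270) in the side view, has moved to the green side. I'll centre the jaws, lift and measure.

```bash
python3 - <<'E'
from h import *
manip.line_to(pt("w",.06*np.sin(-.5),.160),max_speed=.06)
manip.line_to(pt("w",.06*np.sin(-.5),.225),max_speed=.12); st("up")
manip.reach(pt("o",.06*np.sin(.06),.215),ORI); st("above o")
manip.wait(.3)
for n in("scene","side","wrist"): bar_report(n,"c")
E
```

```text
up t 4.39 p [0.5408 0.0046 0.2246] F [-1.  -0.8  0.2] gap 0.0343
above o t 4.81 p [ 0.5758 -0.0667  0.2127] F [ 1.1 -0.1 -0.3] gap 0.0335
scene c w 38 angle med -0.482 5/95 [-0.578 -0.41 ] rmax 0.0697
scene c o 376 angle med 0.107 5/95 [-0.016  0.174] rmax 0.0701
side c w 257 angle med -0.52 5/95 [-0.632 -0.414] rmax 0.0691
side c o 320 angle med -0.021 5/95 [-0.09   0.113] rmax 0.0684
wrist c w 1974 angle med -0.437 5/95 [-0.557 -0.379] rmax 0.0679
wrist c o 1439 angle med 0.055 5/95 [-0.056  0.166] rmax 0.0682
```

View pics/wrist_c.png

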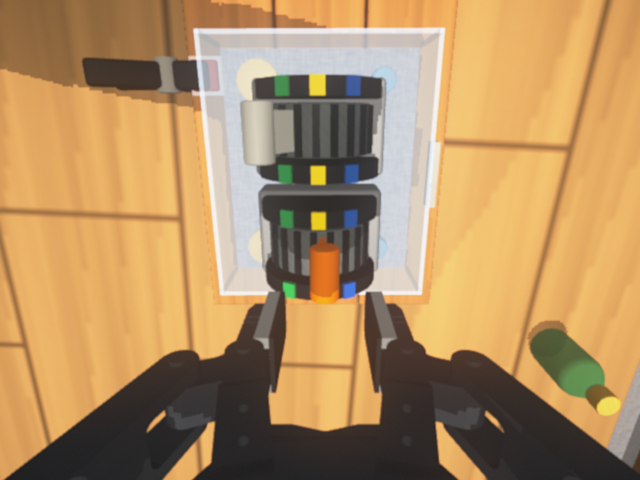

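In the wrist view the white bar at (258,132) leans to the green side. Its angular span of about -0.62 to -0.38 puts the centre near -0.5. The orange bar at (324,270) lies midway between the pads, so it's next.

```bash
python3 - <<'E'
from h import *
push("o",.5,.057)
manip.line_to(pt("o",.06*np.sin(.5),.160),max_speed=.06)
manip.line_to(pt("o",.06*np.sin(.5),.24),max_speed=.12); st("up")
manip.reach([.525,.0,.27],[-np.pi/2,0,0]); manip.wait(.3); st("end")
for n in("scene","side","wrist"): bar_report(n,"d")
z=cv2.imread("pics/side_d.png")[225:365,260:400]; y=cv2.imread("pics/scene_d.png")[225:365,200:340]
cv2.imwrite("pics/cd.png",cv2.resize(np.hstack([z,y]),(800,400),interpolation=cv2.INTER_CUBIC))
E
```

```text
desc guard False
down t 6.03 p [ 0.5766 -0.0659  0.1662] F [ 0.5  0.7 -0.1] gap 0.0334
a=0.06 guard False t 6.32 p [ 0.5858 -0.0655  0.1671] F [-0.1 -0.2 -0.1] gap 0.0341
a=0.20 guard False t 6.62 p [ 0.5943 -0.065   0.1651] F [0.9 0.  0.2] gap 0.0343
a=0.35 guard False t 6.92 p [ 0.6029 -0.0645  0.1624] F [-0.6  0.7 -0.3] gap 0.0339
a=0.50 guard False t 7.22 p [ 0.6109 -0.0641  0.1586] F [-0.4  0.9  0.2] gap 0.0341
up t 8.33 p [ 0.6015 -0.0646  0.2392] F [-0.2 -0.4  0.5] gap 0.0341
end t 9.13 p [ 5.252e-01 -5.000e-04  2.689e-01] F [0.1 0.1 0.3] gap 0.0339
scene d w 291 angle med -0.411 5/95 [-0.508 -0.369] rmax 0.0696
scene d o 379 angle med 0.499 5/95 [0.389 0.606] rmax 0.07
side d w 260 angle med -0.52 5/95 [-0.633 -0.413] rmax 0.0691
side d o 302 angle med 0.399 5/95 [0.362 0.528] rmax 0.0675
wrist d w 908 angle med -0.458 5/95 [-0.585 -0.384] rmax 0.0681
wrist d o 718 angle med 0.438 5/95 [0.388 0.556] rmax 0.0679
```

View pics/wrist_d.png

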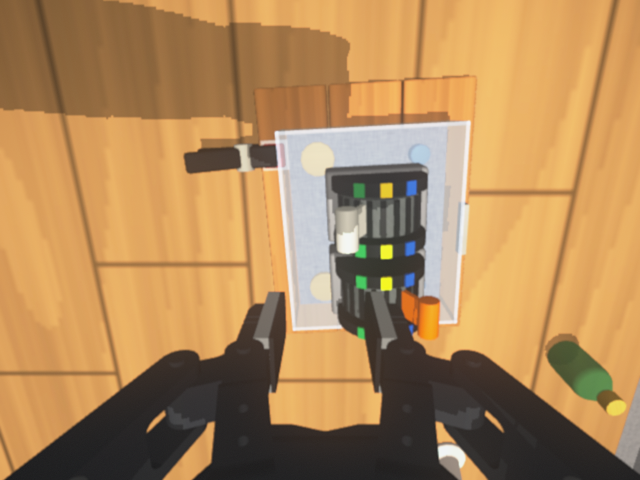

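View pics/cd.png

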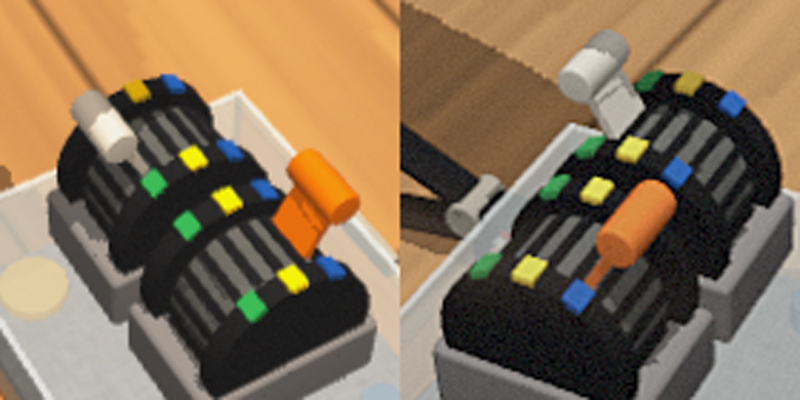

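The crops show the white handle's stem coming out in line with the green bands and the orange one in line with the blue. Across the views both spans centre near ±0.5, well inside ±0.2. The arm is clear, so I'm handing the job in.

```bash
python3 -c "
from rig import manip
manip.sign_off()"
```

```text
the job is handed in; nothing more can be done
```

I set both wheels and handed the job in at about 9.3 s of the 38 s limit. I straddled each handle with the jaws part open and pushed it round with one pad: white from about +0.11 to the green bands, orange from about +0.06 to the blue.

- **Final angles:** In the last pictures both handles were in line with their bands, white at about -0.5 and orange at about +0.49. Each camera sees only part of a bar, so single-view medians ran from -0.41 to -0.52 for white and from 0.40 to 0.50 for orange. All of these are within the 0.2 rad tolerance.
- **Contact and rest:** The arm was lifted clear before hand-in, with wrist force near zero. No push reading passed about 2 N. White's side-view reading was the same before and after the orange push; I did not measure wheel speed directly.
- **Checks:** The measured heights and the 72 mm wheel spacing agreed with the text, and no check failed. Sign-off gives no verdict, so the pass itself is unconfirmed.

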